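# Clear the over-long fitting and latch the transport rack

### The arm

A 7-joint arm with a two-finger parallel gripper is mounted at the origin on the work surface. World frame = base frame: x ahead of the robot, y to its left, z up, the work surface at z = 0. Lengths are in m, angles in rad, forces in N, time in s.
With the tool pointing down it reaches from about 0.4 to 0.85 m from the base axis. Payload 4.5 kg.
Tool frame: the origin (TCP) lies midway between the tips of the shut fingers; the grasp point (between the pads) lies 19 mm behind it; z points along the fingers, y is the line along which they close (so a half turn about z gives the same grasp; the last joint's range is limited). The gripper opens to 88 mm and grips with 3 to 60 N. Pads are 18 mm wide; open, the fingers measure 123 mm over their backs; the gripper's body (75 mm by 187 mm) begins 45 mm behind the grasp point.
Start: joints at [1.355, 0.689, -0.195, 1.565, 0.157, 0.902, -0.215], TCP at [0.155, -0.606, 0.239] pointing down, gripper open.
Joint ranges: [-3.01, 3.01], [-0.46, 2.08], [-1.47, 1.51], [0.13, 2.56], [-1, 4.14], [0.04, 2.09], [-2.66, 2.66]. Speed limits (rad/s): [2.57, 2.57, 3.14, 3.14, 3.14, 3.14, 3.14].

### API

Orientations are given as a unit quaternion [x, y, z, w].
In Python, from plant import r gives the robot as it stands.
- The arm moves only by the tool move_arm, never from a script. Its argument "targets" is a list that holds one entry, the list of rows, each a list of 7 numbers: the opening, from 0 (shut) to 1 (fully open), then the shift along the tool's x, y, z in mm, then the turn, a rotation vector about the tool's x, y, z in degrees. In form: [[[claw, dx, dy, dz, ax, ay, az], ...]]. A call has 1 to 10 rows; each row is the pose to reach, as a shift and turn from the pose commanded when the call began, along the tool's axes at that moment; what a row does not reach only later rows make up. A row lasts 1/8 s, in which the tool goes at most 62.5 mm and 10.7 degrees, less where a joint would pass 70% of its speed; a pose out of reach is approached as far as the arm can. A call with a gripper value outside its range is refused whole. The fingers move at their own pace and stop on an object; "newtons" is the grip in N (left out, the last holds). Time passes only in rows, so rows that repeat a pose let the fingers close. It gives the time, the measured TCP pose, the force, the opening and the grip force at its end, in the units of the state.
- r.get_state(): the state, without advancing time (a new reading comes with each control period).
- r.snapshot(name): name is "scene" or "top"; returns the picture (400x640x3 uint8, red, green, blue); there is no depth.
- r.camera_info(name): a dict with "fx", "fy", "cx", "cy" (pixels), "k1" (the pictures are not rectified: a ray, as slopes to the right and down, at radius r is drawn at 1 + k1 r^2 times it, then the intrinsics apply), "R" (3x3) and "t" (3): a world point X has camera coordinates R X + t. Camera axes: x right, y down, z forward; pixel columns grow to the right and rows downward; lengths in m; the calibration is good to about 2 mm. A picture is of the moment at which its call begins. camera_info takes no time and is no camera call.
- r.finish_job(): hands the job in; it is judged then, once.
The state is a dict: "clock": time; "q": joint angles; "qd": joint speeds; "joint_torque": joint torques, N m; "tool_pos": TCP position; "eef_rot": TCP orientation; "contact_force": force on the tool from outside, world axes, zero at the start; "moment": the same for the moment, N m; "opening": opening from 0.0 (shut) to 1.0 (fully open); "finger_force": force on a finger pad.
Only numpy, scipy, OpenCV 4.12 (cv2) and the standard library are available. Lean on these libraries where they do the work, as an engineer would, in place of code of your own. Each camera call takes 0.05 s, during which the arm holds its last target. There are 200 camera calls.

### The job

One fitting in the wooden rack is too long and stands in the way of the retaining bar: take it out and stand it upright in the empty wooden tray. Then swing the bar over the row of short fittings until it is fully home in its catch. Leave the three short fittings standing where they are, and leave the jar, box and spanner alone.

Things in the scene. Friction and masses are not known exactly. Their poses are not given: they have to be found in the camera images.
- rack: Fixed light-wood transport rack, a tray 290 x 112 mm, walls 32 mm high, floor 15 mm thick. Origin on the bench under the middle of the row; x runs along the row from the pivot end to the catch end, z up. Four fittings stand in it in a row (y = 0) at about x = -60, -20, 20 and 60 mm, in any order.
- bar (a joint): Angle (rad) of the retaining bar: flat steel, 16 mm wide, underside 95 and top 105 mm above the bench. It swings level about an upright pivot at the rack's near end: 0 = closed over the row, in the catch, at its end stop; growing = swung out counter-clockwise seen from above (to the rack's +y), 1.5 = fully out. Light friction; it stays where left.
- bar_knob (a point): Centre of the top of the black upright round knob on the bar's free end: 18 mm in diameter, rising 45 mm above the bar, its top 150 mm above the bench, 275 mm from the pivot axis. With the bar closed it is at x = 140 mm, y = 0 in the rack's frame, 40 mm past the catch. The point's x points along the bar, away from the pivot.
- bar_pivot (a point): Pivot axis of the bar at its mid height, 100 mm above the bench (rack frame x = -135 mm, y = 0); post 16 mm and hub 24 mm in diameter, top 114 mm above the bench.
- bar_catch (a point): Middle of the catch, at rack x = 100 mm: a dark steel C-shaped keeper 18 mm long, open towards the rack's +y, its post on the -y side, top 118 mm above the bench; the bar swings in between its lips.
- long_fitting: The long fitting: a round steel shaft 16 mm in diameter on a brass foot 38 mm in diameter, 120 mm tall in all (top 135 mm above the bench at the start). 0.15 to 0.3 kg. Stands loose on the rack's floor in one of the four places, where it blocks the bar. Origin at the centre of the underside, z up its shaft.
- side_tray: Fixed, empty square tray of light wood, 160 x 160 mm outside, 142 x 142 mm inside, walls 36 mm high, floor 10 mm thick, on the bench to the right of the rack. Origin at the centre of its underside, axes along its sides, z up.
- short1: One of three alike short fittings: the same shape as the long one but 70 mm tall (top 85 mm above the bench), standing loose in the row. Origin at the centre of the underside.
- short2: One of three alike short fittings: the same shape as the long one but 70 mm tall (top 85 mm above the bench), standing loose in the row. Origin at the centre of the underside.
- short3: One of three alike short fittings: the same shape as the long one but 70 mm tall (top 85 mm above the bench), standing loose in the row. Origin at the centre of the underside.
- jar: Bystander: black closed plastic jar, 56 mm in diameter, 65 mm tall. Origin at its underside's centre.
- wood_box: Bystander: plain plywood box 90 x 130 x 55 mm high. Origin at its underside's centre.
- spanner: Bystander: steel spanner lying flat on the bench, 170 mm long along its x. Origin at its underside.
Things that resemble listed ones, but are neither listed nor needed, are in the scene too. Leave any purple look-alike of the short3 alone. Leave any blue look-alike of the short2 alone.

How it is judged:
By the outcome, as a careful person would: the job done as asked, in the order asked, and still so for the second after the job is handed in, with the robot touching nothing.
It also fails if it takes over 61 s, if anything falls off the work surface, if the arm or the gripper's body presses on something with over 40 N, if the wrist force passes 120 N, or if a joint passes its speed limit or range.

## Working session

There is one attempt and no reset: what is moved stays moved. The work goes in short steps, Python scripts to look and compute and a tool call to move; the robot and the scene stay as the last step left them, time stands still between calls to the robot, and variables do not carry over. Pictures are saved under pics/ and viewed, at most 10 in all, crops included, and the job is handed in when it is done.

Besides the shell and the picture viewer there is one more tool, called after "Emit:" in YAML: its name, and indented under it one key for each argument. move_arm: Moves the arm, as the interface text tells. Its arguments: {"type":"object","properties":{"targets":{"type":"array","items":{"type":"array","items":{"type":"array","items":{"type":"number"}}}},"newtons":{"type":"number"}},"required":["targets"]}

```bash
mkdir -p pics; cat > h.py <<'E'
import numpy as np, cv2
from plant import r
def K(n):
    c=r.camera_info(n); return c
def proj(n,X):
    c=K(n); p=np.array(c["R"])@np.array(X,float)+np.array(c["t"]); s=p[:2]/p[2]; s=s*(1+c["k1"]*(s@s))
    return np.array([c["fx"]*s[0]+c["cx"],c["fy"]*s[1]+c["cy"]])
def ray(n,u,v):
    c=K(n); d=np.array([(u-c["cx"])/c["fx"],(v-c["cy"])/c["fy"]]); s=d.copy()
    for _ in range(20): s=d/(1+c["k1"]*(s@s))
    R=np.array(c["R"]); return -R.T@np.array(c["t"]), R.T@np.array([s[0],s[1],1.])
def onz(n,u,v,z):
    o,d=ray(n,u,v); return o+d*(z-o[2])/d[2]
def save(n,name):
    im=r.snapshot(n)[:,:,::-1].copy(); cv2.imwrite(f"pics/{name}.png",im); return im
E
python3 - <<'E'
from h import *
for n in("scene","top"):
    save(n,n+"0"); c=K(n); print(n,c["fx"],c["k1"],ray(n,320,200))
print(r.get_state())
E
```

```text
scene 413.5914431334609 0.03387446847545577 (array([ 1.02710201, -0.47087771,  0.82591672]), array([-0.48742066,  0.47538595, -0.73272339]))
top 465.5740008164684 -0.02400318720276767 (array([ 0.42014033, -0.02697298,  1.10173862]), array([ 0.16768043,  0.03599206, -0.98529007]))
{'clock': 0.1, 'q': array([ 1.35479375,  0.68992724, -0.1945046 ,  1.56620139,  0.15731677,
        0.90251728, -0.21513925]), 'qd': array([-6.00335855e-04, -1.34713093e-03,  9.38545023e-05, -3.56316118e-03,
       -1.54191592e-03, -1.77844645e-04, -1.08584993e-03]), 'joint_torque': array([-3.21751664e-03, -5.28510082e+01, -1.27138250e+00, -1.53838527e+01,
       -5.24999911e-02,  2.02878204e-03,  8.06099729e-05]), 'tool_pos': array([ 0.15431554, -0.60507562,  0.23798322]), 'eef_rot': array([ 9.92207711e-01,  1.24592009e-01, -1.73650220e-04, -8.12531983e-04]), 'contact_force': array([ 0.11060413, -0.58015271,  0.93296228]), 'moment': array([9.36911426e-03, 2.71738739e-03, 7.45090068e-05]), 'finger_force': 0.0, 'opening': 0.9990831399213449}
```

View pics/scene0.png

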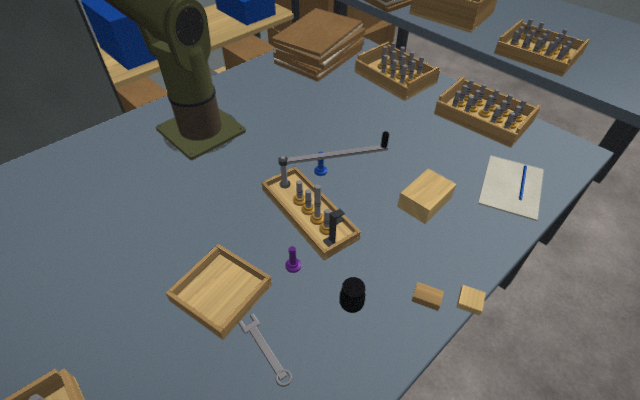

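View pics/top0.png

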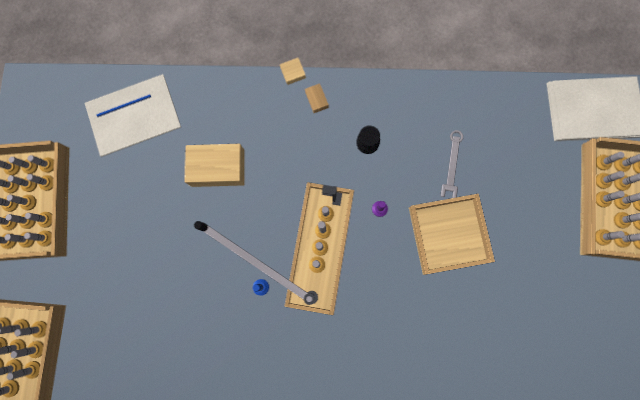

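The scene picture shows the rack around (310,210), its pivot post at (284,170), the bar swung out to the knob at (385,140), and the side tray at (220,288). In the top picture the row runs (316,265), (319,247), (322,228), (325,212), with the pivot at (310,298), the knob at (201,226) and the tray at (452,234).

Possible long fittings in the scene picture: (299,190), (308,200), (318,200) and (327,222). The purple (293,262) and blue (320,167) look-alikes are excluded. The third from the pivot, at (318,200), looks tallest, so I'll check it in a crop.

```bash
python3 - <<'E'
from h import *
a=cv2.imread("pics/scene0.png")[140:265,255:400]; b=cv2.imread("pics/top0.png")[175:320,190:365]
a=cv2.resize(a,None,fx=3.2,fy=4,interpolation=2) if 0 else cv2.resize(a,(435,375),interpolation=2)
b=cv2.resize(b,(350,290),interpolation=2)
o=np.zeros((375,785,3),np.uint8); o[:,:435]=a; o[:290,435:]=b
cv2.imwrite("pics/crop.png",o)
# first measurements
P=onz("top",310,298,.114);Kn=onz("top",199,225,.150);print("pivot",P,"knob",Kn,np.linalg.norm((P-Kn)[:2]))
im=cv2.imread("pics/top0.png"); hsv=cv2.cvtColor(im,cv2.COLOR_BGR2HSV)
m=cv2.inRange(hsv,(8,60,90),(28,255,255))
cs,_=cv2.findContours(m,cv2.RETR_EXTERNAL,cv2.CHAIN_APPROX_NONE)
for c in cs:
    if cv2.contourArea(c)>1500:
        q=cv2.minAreaRect(c); print([np.round(x,1) for x in q]); 
        for h in(.032,.036): print(h,np.round([onz("top",*p,h)[:2] for p in cv2.boxPoints(q)],3).tolist())
E
```

```text
pivot [0.38113339 0.02325871 0.114     ] knob [0.52294092 0.25649308 0.15      ] 0.2729608973463571
[array([ 26.5, 350.5]), array([53., 97.]), np.float64(0.0)]
0.032 [[0.133, 0.711], [0.344, 0.742], [0.349, 0.616], [0.139, 0.59]]
0.036 [[0.134, 0.708], [0.344, 0.739], [0.349, 0.614], [0.14, 0.587]]
[array([451.2, 233.5]), array([71.2, 73.5]), np.float64(78.7)]
0.032 [[0.594, -0.193], [0.633, -0.361], [0.472, -0.388], [0.435, -0.224]]
0.036 [[0.593, -0.192], [0.632, -0.36], [0.472, -0.387], [0.435, -0.224]]
[array([318.9, 248.1]), array([ 49.5, 127.1]), np.float64(9.5)]
0.032 [[0.357, 0.085], [0.646, 0.049], [0.629, -0.066], [0.343, -0.025]]
0.036 [[0.357, 0.085], [0.645, 0.049], [0.629, -0.066], [0.343, -0.025]]
[array([214., 165.]), array([42., 58.]), np.float64(90.0)]
0.032 [[0.73, 0.341], [0.733, 0.201], [0.631, 0.194], [0.627, 0.332]]
0.036 [[0.729, 0.34], [0.732, 0.2], [0.63, 0.194], [0.626, 0.331]]
[array([ 28.5, 200. ]), array([116.,  57.]), np.float64(90.0)]
0.032 [[0.725, 0.801], [0.728, 0.657], [0.449, 0.619], [0.444, 0.757]]
0.036 [[0.724, 0.797], [0.727, 0.654], [0.449, 0.617], [0.444, 0.754]]
[array([609.5, 197.5]), array([121.,  59.]), np.float64(90.0)]
0.032 [[0.771, -0.602], [0.775, -0.744], [0.488, -0.719], [0.484, -0.584]]
0.036 [[0.77, -0.6], [0.774, -0.741], [0.487, -0.716], [0.484, -0.581]]
```

View pics/crop.png

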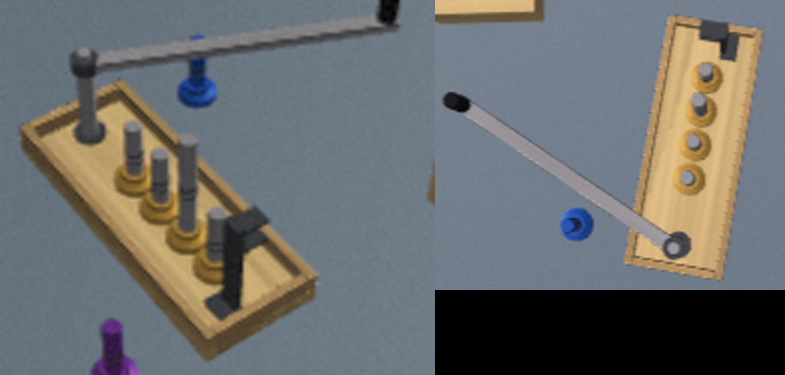

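The crop shows the tall shaft third from the pivot, at crop (188,140), which is scene (318,187). It sits at top (321,225), and the others are clearly half as high, so the third place is the long fitting. The catch is at crop (240,240). I'll refine positions next.

```bash
python3 - <<'E'
from h import *
P=np.array([.381,.0235]); 
for n,boxs in(("top",(200,275,300,345)),("scene",(170,245,285,345))):
    im=cv2.imread(f"pics/{n}0.png"); hsv=cv2.cvtColor(im,cv2.COLOR_BGR2HSV)
    y0,y1,x0,x1=boxs
    for nm,lo,hi in(("grey",(0,0,60),(179,60,255)),("brass",(10,170,100),(28,255,255))):
        m=np.zeros(hsv.shape[:2],np.uint8); m[y0:y1,x0:x1]=cv2.inRange(hsv,lo,hi)[y0:y1,x0:x1]
        k,l,s,c=cv2.connectedComponentsWithStats(m)
        for i in range(1,k):
            if 12<s[i,4]<400:
                q=cv2.minAreaRect(np.argwhere(l==i)[:,::-1].astype(np.float32))
                print(n,nm,s[i],c[i].round(1),np.round(cv2.boxPoints(q),1).tolist() if nm=="grey" else onz(n,*c[i],.02).round(4))
yaw=np.radians(-7.6); d=np.array([np.cos(yaw),np.sin(yaw)])
for a in(-60,-20,20,60):
    p=P+d*(135+a)/1e3; h=.135 if a==20 else .085
    print(a,p.round(4),[proj(n,[*p,z]).round(1).tolist() for n in("top","scene") for z in(.02,h)])
E
```

```text
top grey [300 200   4  19  44] [300.9 206.7] [[300.0, 200.0], [303.0, 200.0], [303.0, 218.0], [300.0, 218.0]]
top grey [333 200   8   5  31] [336.9 202.1] [[333.0, 200.0], [340.0, 200.0], [340.0, 204.0], [333.0, 204.0]]
top grey [322 207   7   9  50] [325.2 210.6] [[322.0, 207.0], [328.0, 207.0], [328.0, 215.0], [322.0, 215.0]]
top grey [318 221   8  12  72] [321.8 226.5] [[317.0, 222.0], [323.29998779296875, 219.89999389648438], [326.8999938964844, 230.6999969482422], [320.6000061035156, 232.8000030517578]]
top grey [316 242   7   8  45] [319.  245.7] [[316.0, 242.0], [322.0, 242.0], [322.0, 249.0], [316.0, 249.0]]
top grey [340 249   5  26  74] [342.8 264.8] [[340.0, 249.0], [344.0, 249.0], [344.0, 274.0], [340.0, 274.0]]
top grey [313 260   7   8  42] [315.9 263.5] [[313.0, 260.0], [319.0, 260.0], [319.0, 267.0], [313.0, 267.0]]
scene grey [285 170   5  18  50] [286.2 179.7] [[285.0, 170.0], [289.0, 170.0], [289.0, 187.0], [285.0, 187.0]]
scene grey [297 180   6  18  84] [299.2 188.4] [[297.0, 180.0], [302.0, 180.0], [302.0, 197.0], [297.0, 197.0]]
scene grey [305 189   6  19  81] [308.  197.4] [[305.0, 189.0], [310.0, 189.0], [310.0, 207.0], [305.0, 207.0]]
scene grey [285 216  25  29 375] [293.  234.7] [[285.0, 244.0], [285.0, 216.0], [309.0, 216.0], [309.0, 244.0]]
scene grey [337 217   6   6  22] [339.4 219.2] [[336.0, 220.0], [340.0, 216.0], [342.5, 218.5], [338.5, 222.5]]
scene grey [324 237   8   8  32] [327.4 241.3] [[323.20001220703125, 239.39999389648438], [328.0, 237.0], [331.3999938964844, 243.8000030517578], [326.6000061035156, 246.1999969482422]]
-60 [0.4553 0.0136] [[317.5, 263.7], [316.4, 262.7], [300.3, 200.1], [299.5, 182.7]]
-20 [0.495  0.0083] [[320.3, 246.5], [319.4, 244.4], [309.0, 209.3], [308.6, 191.9]]
20 [0.5346 0.003 ] [[323.1, 229.5], [321.8, 223.7], [318.0, 218.8], [318.2, 187.0]]
60 [ 0.5743 -0.0023] [[325.9, 212.7], [325.4, 208.6], [327.4, 228.6], [328.0, 211.5]]
```

Emit:
move_arm:
  targets:
    - [[1, 15, -15, 0, 0, 0, 0], [1, 45, -43, 0, 0, 0, 0], [1, 85, -81, 0, 0, 0, 0], [1, 125, -119, 0, 0, 0, 0], [1, 165, -157, 0, 0, 0, 0], [1, 205, -196, 0, 0, 0, 0], [1, 245, -234, 0, 0, 0, 0], [1, 285, -272, 0, 0, 0, 0], [1, 325, -310, 0, 0, 0, 0], [1, 365, -348, 0, 0, 0, 0]]
  newtons: 25

```text
clock: 1.35
tool_pos: [0.4228, -0.1766, 0.2386]
eef_rot: [0.992, 0.125, -0.0, 0.0]
contact_force: [0.3, -0.6, 0.9]
opening: 1.002
finger_force: 0.0
```

```bash
cat >> h.py <<'E'
from scipy.spatial.transform import Rotation as Ro
def to(X):
    s=r.get_state(); R=Ro.from_quat(s["eef_rot"]); M=R.as_matrix()
    print("clk",s["clock"],"pos",s["tool_pos"].round(4),"yaw",np.degrees(np.arctan2(M[1,0],M[0,0])).round(1),"tilt",M[:2,2].round(4),"F",s["contact_force"].round(1),"grip",s["opening"].__round__(3),s["finger_force"],"q",s["q"].round(2))
    for x in X: print(x,"->",(M.T@(np.array(x)-s["tool_pos"])*1e3).round(1))
E
python3 -c "
from h import *
to([[.5345,.004,.2],[.5345,.004,.097]])"
```

```text
clk 1.35 pos [ 0.4228 -0.1766  0.2386] yaw 14.3 tilt [-0.0002 -0.0001] F [ 0.3 -0.6  0.9] grip 1.002 0.0 q [ 0.39  0.48 -0.15  2.05  0.12  0.62 -1.15]
[0.5345, 0.004, 0.2] -> [ 152.8 -147.4   38.6]
[0.5345, 0.004, 0.097] -> [ 152.9 -147.4  141.6]
```

Emit:
move_arm:
  targets:
    - [[1, 38, -37, 5, 0, 0, 0], [1, 76, -74, 15, 0, 0, 0], [1, 110, -107, 25, 0, 0, 0], [1, 135, -130, 35, 0, 0, 0], [1, 150, -144, 38, 0, 0, 0], [1, 153, -147, 45, 0, 0, 0], [1, 153, -147, 65, 0, 0, 0], [1, 153, -147, 85, 0, 0, 0], [1, 153, -147, 95, 0, 0, 0], [1, 153, -147, 95, 0, 0, 0]]

```text
clock: 2.6
tool_pos: [0.5334, 0.001, 0.1434]
eef_rot: [0.992, 0.124, -0.001, 0.0]
contact_force: [-0.1, -0.3, -0.7]
opening: 1.002
finger_force: 0.0
```

```bash
python3 - <<'E'
from h import *
to([[.5345,.004,.097]])
im=save("scene","s1"); im2=save("top","t1")
o=np.zeros((480,800,3),np.uint8); o[:,:400]=cv2.resize(im[100:260,250:383],(400,480),interpolation=2); o[:,400:]=cv2.resize(im2[140:300,260:393],(400,480),interpolation=2)
cv2.imwrite("pics/c1.png",o)
E
```

```text
clk 2.6 pos [0.5334 0.001  0.1434] yaw 14.2 tilt [-0.0014 -0.0007] F [-0.1 -0.3 -0.7] grip 1.002 0.0 q [-0.04  0.71 -0.09  1.93  0.12  0.5  -1.53]
[0.5345, 0.004, 0.097] -> [ 1.9 -2.7 46.4]
```

View pics/c1.png

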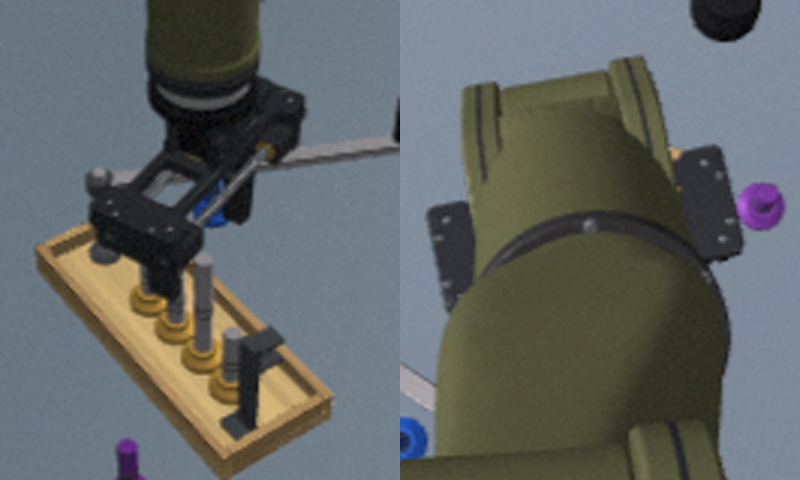

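The scene crop shows the long shaft's top at (203,260), midway between the finger tips at (165,285) and (240,215). The fingers straddle it clear of its neighbours, so I'll descend and grip.

Emit:
move_arm:
  targets:
    - [[1, 1, -2, 12, 0, 0, 0], [1, 2, -3, 25, 0, 0, 0], [1, 2, -3, 38, 0, 0, 0], [1, 2, -3, 45, 0, 0, 0], [1, 2, -3, 45, 0, 0, 0], [0, 2, -3, 45, 0, 0, 0], [0, 2, -3, 45, 0, 0, 0], [0, 2, -3, 45, 0, 0, 0], [0, 2, -3, 45, 0, 0, 0], [0, 2, -3, 45, 0, 0, 0]]
  newtons: 25

```text
clock: 3.95
tool_pos: [0.5353, 0.0055, 0.0988]
eef_rot: [0.992, 0.125, 0.0, 0.0]
contact_force: [-0.8, 0.0, -0.1]
opening: 0.455
finger_force: 0.0
```

```bash
python3 -c "
from h import *
to([[.5345,.004,.097]])"
```

```text
clk 3.95 pos [0.5353 0.0055 0.0988] yaw 14.3 tilt [ 0.0002 -0.0001] F [-0.8  0.  -0.1] grip 0.455 0.0 q [-0.05  0.79 -0.07  1.95  0.13  0.4  -1.55]
[0.5345, 0.004, 0.097] -> [-1.2  1.2  1.8]
```

Fingers are slow, so I'll keep closing.

Emit:
move_arm:
  targets:
    - [[0, -1, 1, 1, 0, 0, 0], [0, -1, 1, 1, 0, 0, 0], [0, -1, 1, 1, 0, 0, 0], [0, -1, 1, 1, 0, 0, 0], [0, -1, 1, 1, 0, 0, 0], [0, -1, 1, 1, 0, 0, 0], [0, -1, 1, 1, 0, 0, 0]]

```text
clock: 4.82
tool_pos: [0.5345, 0.0044, 0.0976]
eef_rot: [0.992, 0.125, -0.0, -0.0]
contact_force: [0.2, 0.5, -1.6]
opening: 0.163
finger_force: 25.0
```

Emit:
move_arm:
  targets:
    - [[0, 0, 0, -3, 0, 0, 0], [0, 0, 0, -10, 0, 0, 0], [0, 0, 0, -22, 0, 0, 0], [0, 0, 0, -36, 0, 0, 0], [0, 0, 0, -52, 0, 0, 0], [0, 0, 0, -70, 0, 0, 0], [0, 0, 0, -86, 0, 0, 0], [0, 0, 0, -98, 0, 0, 0], [0, 0, 0, -105, 0, 0, 0], [0, 0, 0, -105, 0, 0, 0]]

```text
clock: 6.08
tool_pos: [0.5348, 0.0042, 0.2031]
eef_rot: [0.992, 0.125, 0.0, 0.0]
contact_force: [-0.0, 0.4, -2.6]
opening: 0.164
finger_force: 25.0
```

```bash
python3 - <<'E'
from h import *
to([[.5335,-.2915,.2]])
im=save("scene","s2")
cv2.imwrite("pics/c2.png",cv2.resize(im[80:270,230:420],(570,570),interpolation=2))
E
```

```text
clk 6.075 pos [0.5348 0.0042 0.2031] yaw 14.3 tilt [ 0.0009 -0.    ] F [-0.   0.4 -2.6] grip 0.164 24.99834844842553 q [-0.03  0.62 -0.1   1.88  0.1   0.65 -1.52]
[0.5335, -0.2915, 0.2] -> [-74.3 286.3   3.1]
```

View pics/c2.png

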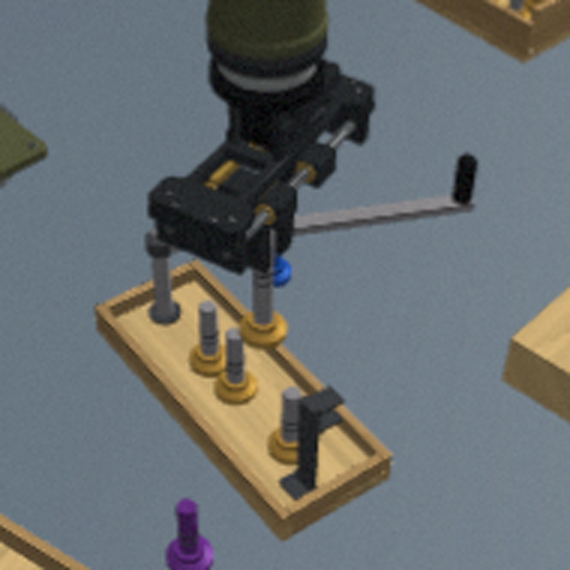

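The long fitting is held upright with its foot at (262,328) in the crop, and the three short ones are still standing at (208,340), (235,370) and (290,425). Next I carry it to the tray.

Emit:
move_arm:
  targets:
    - [[0, -3, 10, 0, 0, 0, 0], [0, -9, 34, 0, 0, 0, 0], [0, -18, 70, 0, 0, 0, 0], [0, -29, 110, 0, 0, 0, 0], [0, -39, 150, 0, 0, 0, 0], [0, -49, 190, 0, 0, 0, 0], [0, -59, 228, 0, 0, 0, 0], [0, -68, 260, 0, 0, 0, 0], [0, -73, 280, 0, 0, 0, 0], [0, -75, 286, 0, 0, 0, 0]]

```text
clock: 7.38
tool_pos: [0.5319, -0.2927, 0.2022]
eef_rot: [0.992, 0.124, -0.0, -0.0]
contact_force: [-1.2, -0.3, -2.8]
opening: 0.163
finger_force: 25.0
```

Emit:
move_arm:
  targets:
    - [[0, 0, 0, 3, 0, 0, 0], [0, 0, 0, 15, 0, 0, 0], [0, 0, 0, 32, 0, 0, 0], [0, 0, 0, 50, 0, 0, 0], [0, 0, 0, 68, 0, 0, 0], [0, 0, 0, 82, 0, 0, 0], [0, 0, 0, 92, 0, 0, 0], [0, 0, 0, 98, 0, 0, 0], [0, 0, 0, 100, 0, 0, 0], [0, 0, 0, 100, 0, 0, 0]]

```text
clock: 8.62
tool_pos: [0.5328, -0.2915, 0.103]
eef_rot: [0.992, 0.125, 0.0, 0.0]
contact_force: [0.4, 0.1, -2.2]
opening: 0.165
finger_force: 25.0
```

```bash
python3 - <<'E'
from h import *
to([[.5335,-.2915,.0925]])
E
```

```text
clk 8.625 pos [ 0.5328 -0.2915  0.103 ] yaw 14.3 tilt [ 0.0006 -0.0003] F [ 0.4  0.1 -2.2] grip 0.165 24.997642831876874 q [ 0.5   0.85 -0.13  1.73  0.18  0.58 -1.06]
[0.5335, -0.2915, 0.0925] -> [ 0.7  0.1 10.5]
```

Emit:
move_arm:
  targets:
    - [[0, 0, 0, 3, 0, 0, 0], [0, 0, 0, 6, 0, 0, 0], [0, 0, 0, 8, 0, 0, 0], [0, 0, 0, 9, 0, 0, 0], [0, 0, 0, 10, 0, 0, 0], [0, 0, 0, 10, 0, 0, 0], [0, 0, 0, 10, 0, 0, 0]]

```text
clock: 9.5
tool_pos: [0.5326, -0.2914, 0.0927]
eef_rot: [0.992, 0.125, 0.0, 0.0]
contact_force: [-0.5, -0.1, -2.0]
opening: 0.165
finger_force: 25.0
```

Emit:
move_arm:
  targets:
    - [[0, 0, 0, 1, 0, 0, 0], [0, 0, 0, 2, 0, 0, 0], [0, 0, 0, 2, 0, 0, 0], [0, 0, 0, 2, 0, 0, 0]]

```text
clock: 10.0
tool_pos: [0.5333, -0.2916, 0.0926]
eef_rot: [0.992, 0.125, 0.001, 0.001]
contact_force: [-1.5, 1.2, 10.7]
opening: 0.166
finger_force: 25.0
```

Emit:
move_arm:
  targets:
    - [[0, 0, 0, -1, 0, 0, 0], [0.3, 0, 0, -1, 0, 0, 0], [0.7, 0, 0, -1, 0, 0, 0], [0.7, 0, 0, -1, 0, 0, 0], [0.7, 0, 0, -1, 0, 0, 0], [0.7, 0, 0, -1, 0, 0, 0], [0.7, 0, 0, -1, 0, 0, 0], [0.7, 0, 0, -1, 0, 0, 0], [0.7, 0, 0, -1, 0, 0, 0], [0.7, 0, 0, -1, 0, 0, 0]]

```text
clock: 11.25
tool_pos: [0.5326, -0.2914, 0.0918]
eef_rot: [0.992, 0.125, 0.0, 0.0]
contact_force: [-0.5, -0.5, -0.1]
opening: 0.698
finger_force: 0.0
```

Emit:
move_arm:
  targets:
    - [[0.7, 0, 0, -5, 0, 0, 0], [0.7, 0, 0, -15, 0, 0, 0], [0.7, 0, 0, -30, 0, 0, 0], [0.7, 0, 0, -50, 0, 0, 0], [0.7, 0, 0, -70, 0, 0, 0], [0.7, 0, 0, -90, 0, 0, 0], [0.7, 0, 0, -110, 0, 0, 0], [0.7, 0, 0, -125, 0, 0, 0], [0.7, 0, 0, -130, 0, 0, 0]]

```text
clock: 12.38
tool_pos: [0.5331, -0.2916, 0.2232]
eef_rot: [0.992, 0.125, 0.001, 0.001]
contact_force: [0.3, 0.2, 0.3]
opening: 0.7
finger_force: 0.0
```

```bash
python3 - <<'E'
from h import *
im=save("scene","s3")
cv2.imwrite("pics/c3.png",cv2.resize(im[120:345,150:420],(720,600),interpolation=2))
im=cv2.imread("pics/top0.png"); g=cv2.cvtColor(im,cv2.COLOR_BGR2GRAY)
m=np.zeros_like(g); m[210:245,185:215]=(g[210:245,185:215]<50)*255
p=np.argwhere(m>0)[:,::-1]; q=cv2.minAreaRect(p.astype(np.float32)); print("knob top",np.round(cv2.boxPoints(q),1).tolist())
im=cv2.imread("pics/scene0.png"); g=cv2.cvtColor(im,cv2.COLOR_BGR2GRAY)
m=np.zeros_like(g); m[120:160,370:400]=(g[120:160,370:400]<50)*255
p=np.argwhere(m>0)[:,::-1]; q=cv2.minAreaRect(p.astype(np.float32)); print("knob scene",np.round(cv2.boxPoints(q),1).tolist())
P=np.array([.381,.0235])
for a in(57,58,59,60):
    k=P+.275*np.array([np.cos(np.radians(a)),np.sin(np.radians(a))]); print(a,k.round(4),[proj(n,[*k,z]).round(1).tolist() for n in("top","scene") for z in(.105,.15)])
print(proj("top",[*P,.114]),proj("scene",[*P,.114]))
to([[.53,.25,.24]])
E
```

```text
knob top [[193.5, 227.5], [195.89999389648438, 220.3000030517578], [207.60000610351562, 224.1999969482422], [205.1999969482422, 231.39999389648438]]
knob scene [[380.3999938964844, 146.60000610351562], [382.8999938964844, 131.3000030517578], [388.6000061035156, 132.3000030517578], [386.1000061035156, 147.5]]
57 [0.5308 0.2541] [[206.3, 223.8], [200.4, 221.3], [384.8, 148.4], [386.9, 135.0]]
58 [0.5267 0.2567] [[205.0, 225.7], [199.0, 223.2], [384.2, 147.3], [386.4, 133.9]]
59 [0.5226 0.2592] [[203.7, 227.5], [197.7, 225.1], [383.7, 146.2], [385.8, 132.8]]
60 [0.5185 0.2617] [[202.4, 229.4], [196.4, 227.1], [383.1, 145.0], [385.2, 131.7]]
[309.88179313 298.06177823] [282.79100067 158.07372723]
clk 12.425 pos [ 0.533  -0.2916  0.2231] yaw 14.3 tilt [ 0.0017 -0.0009] F [ 0.1 -0.   0.4] grip 0.702 0.0 q [ 0.52  0.68 -0.16  1.64  0.14  0.83 -1.02]
[0.53, 0.25, 0.24] -> [ 130.9 -525.5  -17.4]
```

View pics/c3.png

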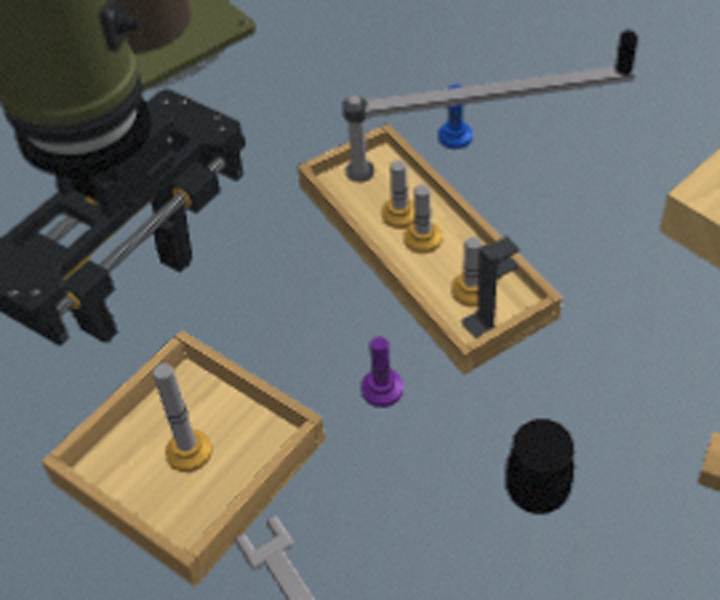

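The long fitting stands in the tray, foot at (188,450) in the crop, with its lean matching the camera's perspective. The shorts stand undisturbed and the knob is at (627,40). Measured knob: about (0.5245, 0.258), with the bar pointing at 58.6° in world.

Emit:
move_arm:
  targets:
    - [[0.7, 3, -12, 0, 0, 0, -1], [0.7, 9, -40, 0, 0, 0, -4], [0.7, 20, -85, 0, 0, 0, -9], [0.7, 31, -130, 0, 0, 0, -14], [0.7, 42, -175, 0, 0, 0, -19], [0.7, 52, -220, 0, 0, 0, -24], [0.7, 63, -265, 0, 0, 0, -29], [0.7, 74, -310, 0, 0, 0, -34], [0.7, 85, -355, 0, 0, 0, -39], [0.7, 94, -395, 0, 0, 0, -44]]

```text
clock: 13.68
tool_pos: [0.5247, 0.1173, 0.221]
eef_rot: [0.872, 0.49, -0.001, -0.001]
contact_force: [1.4, 0.2, 0.6]
opening: 0.7
finger_force: 0.0
```

```bash
python3 - <<'E'
from h import *
to([[.5245,.258,.22],[.5245,.258,.118]])
print(proj("scene",[.533,-.2916,.01]),proj("scene",[.533,-.2916,.13]), "img top",150+165/720*270,120+370/600*225,"foot",150+188/720*270,120+452/600*225)
E
```

```text
clk 13.675 pos [0.5247 0.1173 0.221 ] yaw 58.6 tilt [-0.0018  0.0003] F [1.4 0.2 0.6] grip 0.7 0.0 q [-0.1   0.61 -0.34  1.84  0.28  0.74 -1.14]
[0.5245, 0.258, 0.22] -> [120.1 -73.4   1.1]
[0.5245, 0.258, 0.118] -> [120.1 -73.3 103.1]
[221.91836432 290.57837054] [211.90853522 259.73133112] img top 211.875 258.75 foot 220.5 289.5
```

Emit:
move_arm:
  targets:
    - [[0.7, 15, -9, 0, 0, 0, 0], [0.7, 45, -27, 0, 0, 0, 0], [0.7, 78, -48, 0, 0, 0, 0], [0.7, 105, -65, 0, 0, 0, 0], [0.7, 118, -72, 0, 0, 0, 0], [0.7, 120, -73, 8, 0, 0, 0], [0.7, 120, -73, 25, 0, 0, 0], [0.7, 120, -73, 42, 0, 0, 0], [0.7, 120, -73, 50, 0, 0, 0], [0.7, 120, -73, 50, 0, 0, 0]]

```text
clock: 14.92
tool_pos: [0.5267, 0.2542, 0.1709]
eef_rot: [0.873, 0.487, -0.001, 0.0]
contact_force: [0.4, 0.1, 0.3]
opening: 0.699
finger_force: 0.0
```

```bash
python3 - <<'E'
from h import *
to([[.5245,.258,.118]])
im=save("scene","s4")
cv2.imwrite("pics/c4.png",cv2.resize(im[70:190,320:450],(650,600),interpolation=2))
E
```

```text
clk 14.925 pos [0.5267 0.2542 0.1709] yaw 58.3 tilt [-0.0013 -0.0011] F [0.4 0.1 0.3] grip 0.699 0.0 q [-0.36  0.73 -0.29  1.75  0.3   0.7  -1.36]
[0.5245, 0.258, 0.118] -> [ 2.2 -3.8 52.9]
```

View pics/c4.png

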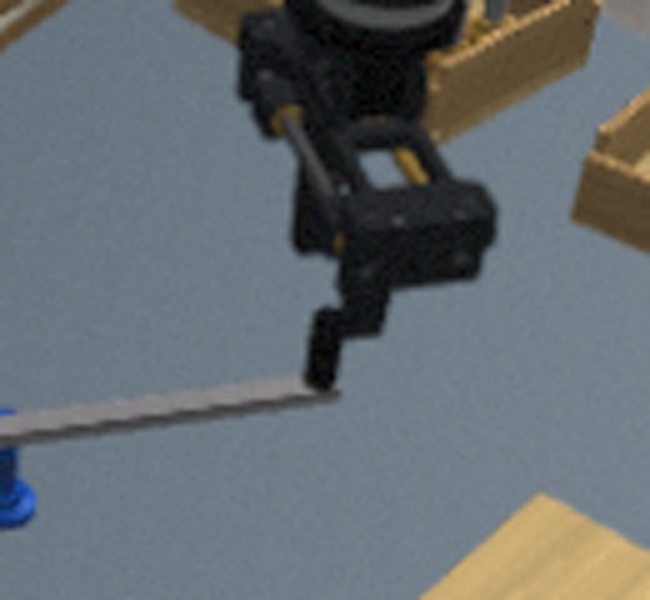

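The knob's top is at crop (328,315), between the finger tips at (365,325) and (315,245). I'll descend around it and close lightly.

Emit:
move_arm:
  targets:
    - [[0.7, 1, -2, 10, 0, 0, 0], [0.7, 2, -3, 22, 0, 0, 0], [0.7, 2, -3, 35, 0, 0, 0], [0.7, 2, -3, 45, 0, 0, 0], [0.7, 2, -3, 50, 0, 0, 0], [0.1, 2, -3, 50, 0, 0, 0], [0.1, 2, -3, 50, 0, 0, 0], [0.1, 2, -3, 50, 0, 0, 0], [0.1, 2, -3, 50, 0, 0, 0], [0.1, 2, -3, 50, 0, 0, 0]]
  newtons: 6

```text
clock: 16.23
tool_pos: [0.5254, 0.2585, 0.1219]
eef_rot: [0.873, 0.487, 0.0, -0.0]
contact_force: [0.4, 0.1, 1.5]
opening: 0.202
finger_force: 6.0
```

Emit:
move_arm:
  targets:
    - [[0.1, 0, 0, 0, 0, 0, 0], [0.1, 0, 0, 0, 0, 0, 0], [0.1, 0, 0, 0, 0, 0, 0]]

```text
clock: 16.6
tool_pos: [0.5256, 0.2585, 0.1219]
eef_rot: [0.873, 0.487, 0.0, 0.0]
contact_force: [-1.0, -0.0, 2.4]
opening: 0.2
finger_force: 6.0
```

```bash
python3 - <<'E'
from h import *
s=r.get_state(); p=s["tool_pos"]; M=Ro.from_quat(s["eef_rot"]).as_matrix()
to([])
P=np.array([.381,.0235]); v=p[:2]-P; a0=np.degrees(np.arctan2(v[1],v[0])); print("r",np.linalg.norm(v),"a",a0)
for a in list(np.arange(a0-6.6,-8,-6.6))+[-7.6]:
    k=np.array([*(P+.275*np.array([np.cos(np.radians(a)),np.sin(np.radians(a))])),p[2]])
    print(round(a,1),(M.T@(k-p)*1e3).round(0),"rz",round(a0-a,1))
E
```

```text
clk 16.6 pos [0.5256 0.2585 0.1219] yaw 58.3 tilt [0.0004 0.0002] F [-1.  -0.   2.4] grip 0.2 5.999969237018377 q [-0.39  0.8  -0.26  1.78  0.33  0.6  -1.4 ]
r 0.27585752187110973 a 58.39846791922329
51.8 [-3. 32.  0.] rz 6.6
45.2 [-8. 63.  0.] rz 13.2
38.6 [-17.  93.   0.] rz 19.8
32.0 [-29. 122.   0.] rz 26.4
25.4 [-45. 150.   0.] rz 33.0
18.8 [-64. 175.   0.] rz 39.6
12.2 [-85. 199.   0.] rz 46.2
5.6 [-109.  219.    0.] rz 52.8
-1.0 [-136.  237.    0.] rz 59.4
-7.6 [-164.  251.   -0.] rz 66.0
-7.6 [-164.  251.   -0.] rz 66.0
```

Emit:
move_arm:
  targets:
    - [[0.1, 0, 8, 0, 0, 0, 1.6], [0.1, -2, 24, 0, 0, 0, 5], [0.1, -4, 40, 0, 0, 0, 8.3], [0.1, -6, 57, 0, 0, 0, 12], [0.1, -10, 73, 0, 0, 0, 15.4], [0.1, -15, 89, 0, 0, 0, 18.9], [0.1, -20, 104, 0, 0, 0, 22.2], [0.1, -26, 117, 0, 0, 0, 25.2], [0.1, -32, 129, 0, 0, 0, 28], [0.1, -36, 136, 0, 0, 0, 29.7]]

```text
clock: 17.85
tool_pos: [0.6224, 0.1533, 0.1218]
eef_rot: [0.97, 0.244, -0.001, 0.001]
contact_force: [-2.4, -0.2, 5.8]
opening: 0.206
finger_force: 6.0
```

```bash
cat > arc.py <<'E'
from h import *
s=r.get_state(); p=s["tool_pos"]; M=Ro.from_quat(s["eef_rot"]).as_matrix()
to([])
P=np.array([.381,.0235]); v=p[:2]-P; a0=np.degrees(np.arctan2(v[1],v[0])); yw=np.degrees(np.arctan2(M[1,0],M[0,0])); print("r",np.linalg.norm(v),"a",a0)
for a in (24,16,8,4,0,-3,-5,-7.6,-9):
    k=np.array([*(P+.275*np.array([np.cos(np.radians(a)),np.sin(np.radians(a))])),.122])
    print(round(a,1),(M.T@(k-p)*1e3).round(0),"rz",round(yw-a,1))
E
python3 arc.py
```

```text
clk 17.85 pos [0.6224 0.1533 0.1218] yaw 28.3 tilt [-0.0017 -0.0024] F [-2.4 -0.2  5.8] grip 0.206 6.001207097433507 q [-0.23  0.86 -0.15  1.61  0.18  0.69 -1.55]
r 0.2740510873342311 a 28.26421282012444
24 [ 0. 20. -0.] rz 4.3
16 [-5. 58. -0.] rz 12.3
8 [-16.  95.  -0.] rz 20.3
4 [-23. 113.   0.] rz 24.3
0 [-32. 130.   0.] rz 28.3
-3 [-39. 143.   0.] rz 31.3
-5 [-44. 151.   0.] rz 33.3
-7.6 [-51. 161.   0.] rz 35.9
-9 [-55. 166.   0.] rz 37.3
```

Emit:
move_arm:
  targets:
    - [[0.1, 0, 8, 0, 0, 0, 1.7], [0.1, 0, 20, 0, 0, 0, 4.3], [0.1, -2, 37, 0, 0, 0, 7.9], [0.1, -5, 56, 0, 0, 0, 11.9], [0.1, -10, 75, 0, 0, 0, 16], [0.1, -16, 94, 0, 0, 0, 20.2], [0.1, -22, 110, 0, 0, 0, 23.7], [0.1, -28, 123, 0, 0, 0, 26.7], [0.1, -32, 130, 0, 0, 0, 28.3], [0.1, -34, 134, 0, 0, 0, 29.2]]

```text
clock: 19.1
tool_pos: [0.654, 0.0201, 0.1214]
eef_rot: [1.0, -0.007, -0.003, 0.001]
contact_force: [-6.0, 0.1, 6.7]
opening: 0.202
finger_force: 6.0
```

```bash
python3 arc.py
```

```text
clk 19.1 pos [0.654  0.0201 0.1214] yaw -0.8 tilt [-0.0063 -0.0014] F [-6.   0.1  6.7] grip 0.202 6.000351161928847 q [-0.08  0.87 -0.04  1.56  0.05  0.72 -1.73]
r 0.27304661470125147 a -0.7140956498283912
24 [ -24. -115.   -1.] rz -24.8
16 [-10. -79.  -1.] rz -16.8
8 [ -1. -42.  -1.] rz -8.8
4 [  1. -23.  -1.] rz -4.8
0 [ 2. -3. -1.] rz -0.8
-3 [ 2. 11. -1.] rz 2.2
-5 [ 1. 21. -1.] rz 4.2
-7.6 [ 0. 33. -1.] rz 6.8
-9 [-1. 40. -1.] rz 8.2
```

Emit:
move_arm:
  targets:
    - [[0.1, 1, 5, 0, 0, 0, 1], [0.1, 1, 10, 0, 0, 0, 2], [0.1, 1, 15, 0, 0, 0, 3], [0.1, 1, 19, 0, 0, 0, 4], [0.1, 1, 23, 0, 0, 0, 4.8], [0.1, 1, 26, 0, 0, 0, 5.4], [0.1, 1, 28, 0, 0, 0, 6], [0.1, 1, 28, 0, 0, 0, 6]]

```text
clock: 20.1
tool_pos: [0.6531, -0.0072, 0.1207]
eef_rot: [0.998, -0.059, -0.005, 0.001]
contact_force: [-7.2, 0.2, 5.2]
opening: 0.201
finger_force: 6.0
```

```bash
python3 arc.py | head -2
```

```text
clk 20.1 pos [ 0.6531 -0.0072  0.1207] yaw -6.8 tilt [-0.0097 -0.0009] F [-7.2  0.2  5.2] grip 0.201 5.999726800946519 q [-0.05  0.87 -0.02  1.56  0.02  0.72 -1.77]
r 0.27385287935354474 a -6.4356947335582575
```

Emit:
move_arm:
  targets:
    - [[0.1, 0, 2, 0, 0, 0, 0.4], [0.1, 0, 4, 0, 0, 0, 0.8], [0.1, 0, 6, 0, 0, 0, 0.8], [0.1, 0, 7, 0, 0, 0, 0.8], [0.1, 0, 7, 0, 0, 0, 0.8]]

```text
clock: 20.72
tool_pos: [0.6524, -0.013, 0.1207]
eef_rot: [0.998, -0.066, -0.005, 0.0]
contact_force: [-6.5, 2.0, 5.3]
opening: 0.203
finger_force: 6.0
```

```bash
python3 arc.py | head -2
```

```text
clk 20.725 pos [ 0.6524 -0.013   0.1207] yaw -7.5 tilt [-0.0095  0.0006] F [-6.5  2.   5.3] grip 0.203 6.000647661276162 q [-0.04  0.87 -0.02  1.57  0.02  0.71 -1.77]
r 0.2738732766424165 a -7.649955205316437
```

Emit:
move_arm:
  targets:
    - [[0.1, 0, 1, 0, 0, 0, 0], [0.1, 0, 2, 0, 0, 0, 0], [0.1, 0, 2.5, 0, 0, 0, 0], [0.1, 0, 2.5, 0, 0, 0, 0]]

```text
clock: 21.22
tool_pos: [0.6525, -0.013, 0.1207]
eef_rot: [0.998, -0.065, -0.005, -0.001]
contact_force: [-6.7, 5.4, 4.9]
opening: 0.201
finger_force: 6.0
```

Emit:
move_arm:
  targets:
    - [[0.1, 0, 1, 0, 0, 0, 0], [0.1, 0, 2, 0, 0, 0, 0], [0.1, 0, 2, 0, 0, 0, 0]]

```text
clock: 21.6
tool_pos: [0.6525, -0.013, 0.1207]
eef_rot: [0.998, -0.064, -0.004, -0.003]
contact_force: [-6.1, 8.0, 4.5]
opening: 0.201
finger_force: 6.0
```

Emit:
move_arm:
  targets:
    - [[0.1, 0, 0, 0, 0, 0, 0], [0.1, 0, 2, 0, 0, 0, 0], [0.1, 0, 4, 0, 0, 0, 0], [0.1, 0, 6, 0, 0, 0, 0], [0.1, 0, 6, 0, 0, 0, 0]]
  newtons: 20

```text
clock: 22.22
tool_pos: [0.6525, -0.0131, 0.1207]
eef_rot: [0.998, -0.063, -0.004, -0.006]
contact_force: [-4.9, 17.1, 3.5]
opening: 0.198
finger_force: 20.0
```

```bash
python3 arc.py | head -2
```

```text
clk 22.225 pos [ 0.6525 -0.0131  0.1207] yaw -7.2 tilt [-0.0068  0.013 ] F [-4.9 17.1  3.5] grip 0.198 20.03387962700799 q [-0.03  0.87 -0.03  1.57  0.02  0.71 -1.76]
r 0.27394063022121384 a -7.677336734426504
```

Emit:
move_arm:
  targets:
    - [[0.1, 0, -4, 0, 0, 0, 0], [0.1, 0, -8, 0, 0, 0, 0], [0.1, 0, -9, 0, 0, 0, 0], [0.6, 0, -9, 0, 0, 0, 0], [0.6, 0, -9, 0, 0, 0, 0], [0.6, 0, -9, 0, 0, 0, 0], [0.6, 0, -9, 0, 0, 0, 0], [0.6, 0, -9, 0, 0, 0, 0], [0.6, 0, -9, 0, 0, 0, 0], [0.6, 0, -9, 0, 0, 0, 0]]

```text
clock: 23.48
tool_pos: [0.6563, -0.0141, 0.1217]
eef_rot: [0.998, -0.064, -0.0, 0.0]
contact_force: [-0.3, -0.1, -0.2]
opening: 0.598
finger_force: 0.0
```

Emit:
move_arm:
  targets:
    - [[0.6, 0, 0, -5, 0, 0, 0], [0.6, 0, 0, -15, 0, 0, 0], [0.6, 0, 0, -30, 0, 0, 0], [0.6, 0, 0, -50, 0, 0, 0], [0.6, 0, 0, -70, 0, 0, 0], [0.6, 0, -25, -90, 0, 0, 0], [0.6, 0, -60, -100, 0, 0, 0], [0.6, 0, -100, -105, 0, 0, 0], [0.6, 0, -140, -105, 0, 0, 0], [0.6, 0, -180, -105, 0, 0, 0]]

```text
clock: 24.72
tool_pos: [0.6798, 0.1657, 0.2283]
eef_rot: [0.998, -0.064, 0.001, -0.0]
contact_force: [-0.1, 0.4, 0.2]
opening: 0.599
finger_force: 0.0
```

```bash
python3 - <<'E'
from h import *
to([])
im=save("scene","s5"); im2=save("top","t5")
o=np.zeros((500,800,3),np.uint8); o[:,:440]=cv2.resize(im[130:330,170:346],(440,500),interpolation=2); o[:,440:]=cv2.resize(im2[120:320,270:414],(360,500),interpolation=2)
cv2.imwrite("pics/c5.png",o)
P=np.array([.381,.0235])
for a in(-4,-7.6,-10):
    k=P+.275*np.array([np.cos(np.radians(a)),np.sin(np.radians(a))]); print(a,[proj(n,[*k,.15]).round(1).tolist() for n in("top","scene")])
E
```

```text
clk 24.725 pos [0.6798 0.1657 0.2283] yaw -7.4 tilt [0.0016 0.0004] F [-0.1  0.4  0.2] grip 0.599 0.0 q [-0.31  0.8   0.01  1.33 -0.01  1.01 -2.  ]
-4 [[322.8, 165.7], [356.8, 210.5]]
-7.6 [[330.9, 166.7], [350.8, 214.2]]
-10 [[336.3, 167.7], [346.6, 216.5]]
```

View pics/c5.png

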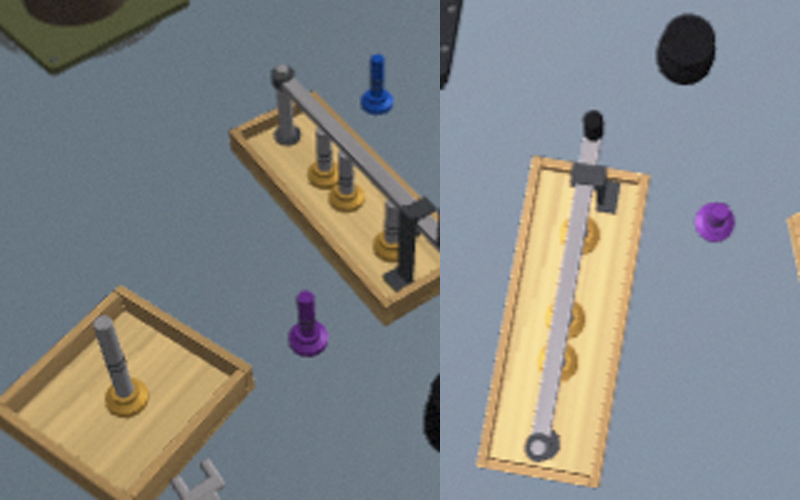

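The bar lies through the catch, with the knob top at top-view pixel (331,167) against (330.9,166.7) predicted for closed. The three shorts stand in the rack, the long fitting stands in the tray at crop (125,395), and the arm is clear. Handing in.

```bash
python3 -c "
from h import *
print(r.finish_job())"
```

```text
the job is handed in; nothing more can be done
None
```

The long fitting stands upright in the side tray and the bar is home in its catch against its end stop. The three short fittings are still standing in the rack, and the job was handed in at about 25 s (no verdict was returned).

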